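Hang the hooked release lever in the dip pan

ROBOT

A 6-joint arm with a two-finger parallel gripper is mounted at the origin on the work surface. World frame = base frame: x ahead of the robot, y to its left, z up, the work surface at z = 0. Lengths are in mm, angles in rad, forces in N, time in s.
With the tool pointing down it reaches from about 400 to 925 mm from the base axis. Payload 12.5 kg.
Tool frame: the origin (TCP) lies midway between the tips of the shut fingers; the grasp point (between the pads) lies 19 mm behind it (env.grip_depth is the distance from the TCP to the grasp point, in mm); z points along the fingers, y is the line along which they close (so a half turn about z gives the same grasp; the last joint's range is limited). The gripper opens to 95 mm and grips with 3 to 60 N. Pads are 20 mm wide; open, the fingers measure 119 mm over their backs; the gripper's body (75 mm by 180 mm) begins 59 mm behind the grasp point.
Start: joints at [1, 0.491, 1.559, -0, 1.092, -0.106], TCP at [280.14, 558.72, 214.661] pointing down, gripper open.
Joint ranges: [-3.1, 3.1], [-0.84, 2.19], [0.05, 2.79], [-1.13, 4.28], [0.06, 2.93], [-2.69, 2.69]. Speed limits (rad/s): [2.22, 2.22, 2.79, 3.14, 3.14, 3.14].

INTERFACE

Orientations are given as [roll, pitch, yaw] about the fixed x, y, z axes, in that order (R = Rz(yaw) Ry(pitch) Rx(roll)).
In Python, from cell import monitor, viewer, order, env gives the robot as it stands.
- The arm moves only by the tool move_arm, never from a script. Its argument "moves" is one flat list of numbers, 4 for each row, row after row: the shift along the tool's x, y, z normalised to -1 to 1, where 1 is 0.15 m, then the turn about the tool's z normalised to -1 to 1, where 1 is pi/2 rad. A call has 1 to 10 rows; each row shifts and turns the commanded pose from where the row before left it, along the tool's axes as they then stand; what a row does not reach is not made up. A row lasts 1/8 s, in which the tool goes at most 62.5 mm and 10.7 degrees, less where a joint would pass 70% of its speed; a pose out of reach is approached as far as the arm can. A call with a number of a shift or a turn outside -1 to 1 is refused whole. A call with a gripper value outside its range is refused whole. "claw" is the finger opening in mm, from 0 to 95.1, set as the call begins (left out, the last holds). The fingers move at their own pace and stop on an object; the grip force is fixed at half the most. Time passes only in rows, so rows that do not move let the fingers close. It gives the time, the measured TCP pose, the force, the opening and the grip force at its end, in the units of the state.
- monitor.state(): the state, without advancing time (a new reading comes with each control period).
- viewer.read_camera(name): name is "scene" or "side" or "wrist"; returns the picture (480x640x3 uint8, red, green, blue); there is no depth.
- viewer.camera_info(name): a dict with "K" (3x3 intrinsics, pixels), "dist_coeffs" ([k1, k2, p1, p2, k3] as OpenCV has them; the pictures are not rectified), "camera_from_world" (4x4, takes a point from world to camera coordinates). Camera axes: x right, y down, z forward; pixel columns grow to the right and rows downward; lengths in mm; the calibration is good to about 2 mm. A picture is of the moment at which its call begins: read the wrist's pose just before it. camera_info takes no time and is no camera call; for the wrist camera it gives the pose at the moment of the call.
- order.job_done(): hands the job in; it is judged then, once.
The state is a dict: "t": time; "joints": joint angles; "qvel": joint speeds; "tau": joint torques, N m; "eef_pos": TCP position; "tcp_rot": TCP orientation; "ft_force": force on the tool from outside, world axes, zero at the start; "moment": the same for the moment, N m; "opening": opening from 0.0 (shut) to 1.0 (fully open); "grip_force": force on a finger pad.
Only numpy, scipy, OpenCV 4.12 (cv2) and the standard library are available. Lean on these libraries where they do the work, as an engineer would, in place of code of your own. Each camera call takes 0.05 s, during which the arm holds its last target. There are 200 camera calls.

TASK

One of the chair release levers in the sloped parts rack has a bent steel lip behind its blade. Take that lever out and hang it by the lip over any one of the four rims of the rectangular dip pan, blade inside the pan, lip end outside, then let go. Leave the other parts in the rack and the things on the bench where they are.

Things in the scene. Friction and masses are not known exactly. Their poses are not given: they have to be found in the camera images.
- lever: Hooked lever, 100 g. Origin: centre of its blade's foot (bare lower end); z runs up the blade. Steel blade 4 (x) x 24 (y) mm, z 0 to 75; above it a black grip, z 75 to 120. At the start it stands in a rack compartment, leaning with it: z tilted 30 deg from vertical towards the rack's -x, blade flat on the front wall, else lined up with the rack. The bent lip on its +x side: see lever_lip.
- lever_grip (a point): Centre of the hooked lever's black plastic grip, 97.5 mm from its foot along z; axes as the lever's. The grip is 12 (x) x 28 (y) x 45 (z) mm and stands clear of the rack's walls: take it across either, coming down along the blade.
- lever_lip (a point): Free end of the lever's bent lip, at (20, 0, 55) mm in the lever's frame; axes as the lever's. The lip is 40 mm wide (y): a 4 mm strip from the blade out to x = 22 (underside z = 71, top 75), then a leg down at x 18 to 22 to z = 55. Slot between blade and leg: x 2 to 18, open downward, 16 mm deep.
- rack: Fixed grey steel rack, 260 mm wide (y): four compartments side by side (60 mm inside, centred y = -96, -32, 32, 96), one part in each, in any order; the bin leans 30 deg towards -x, the robot's side. Origin: centre of the underside, z up. Along the lean, above the compartment floor: front wall (-x) 60 mm, dividers 40, back wall 30; 45 mm deep.
- pan: Fixed open rectangular sheet-metal dip pan, 160 (x) x 220 (y) x 110 mm high outside, walls 4 mm thick, rim at z = 110 mm, empty, with a small bail on each of the two short (y) sides below the rim. Origin: centre of the underside, z up.
- plain_lever: Bystander in the rack: lever with a like grip on a round 10 mm rod, without any lip. Its origin is at the rod's foot, beside its axis.
- pin: Bystander in the rack: steel pivot pin, 20 mm diameter, 92 mm long with a 27 mm head; its origin is at its foot, beside its axis.
- tube: Bystander in the rack: aluminium spacer tube, 28 mm diameter, 80 mm long; its origin is at its foot, beside its axis.
- jar: Bystander: plastic grease jar, 56 mm diameter, 75 mm high, between rack and pan. Origin under its centre.
- caliper: Bystander: digital caliper, 200 mm long, lying on the bench beyond them. Origin under its beam's middle.
Not all that is in view belongs to the job. What is shaped like the lever but blue or turquoise is not meant.

How it is judged (in metres and radians):
At the end, for the whole second after the job is handed in: The hooked lever hangs at rest on a pan rim, released: the foot of its blade inside the pan's outline, 22 to 65 mm above the pan's underside; the end of the lip outside the outline and below 108 mm (the rim is at 110); its blade within 0.4 rad of vertical (x of lever in the frame of pan between -0.08 and 0.08 m and y of lever in the frame of pan between -0.11 and 0.11 m and z of lever in the frame of pan between 0.022 and 0.065 m and (x of lever_lip in the frame of pan above 0.08 m or x of lever_lip in the frame of pan below -0.08 m or y of lever_lip in the frame of pan above 0.11 m or y of lever_lip in the frame of pan below -0.11 m) and z of lever_lip in the frame of pan below 0.108 m and angle between lever's own z axis and vertical below 0.4 rad and linear speed of lever below 0.02 m/s); the robot touches nothing.
It fails at once if the plain lever was moved more than 30 mm (distance of plain_lever from where it was at the start of the episode above 0.03 m).
It fails at once if the pin was moved more than 30 mm (distance of pin from where it was at the start of the episode above 0.03 m).
It fails at once if the spacer tube was moved more than 30 mm (distance of tube from where it was at the start of the episode above 0.03 m).
It fails at once if the jar was moved more than 30 mm (distance of jar from where it was at the start of the episode above 0.03 m).
It fails at once if the caliper was moved more than 30 mm (distance of caliper from where it was at the start of the episode above 0.03 m).
It also fails if it takes over 40 s, if anything falls off the work surface, if the arm or the gripper's body presses on something with over 40 N, if the wrist force passes 120 N, or if a joint passes its speed limit or range.

## Working session

There is one attempt and no reset: what is moved stays moved. The work goes in short steps, Python scripts to look and compute and a tool call to move; the robot and the scene stay as the last step left them, time stands still between calls to the robot, and variables do not carry over. Pictures are saved under pics/ and viewed, at most 10 in all, crops included, and the job is handed in when it is done.

Besides the shell and the picture viewer there is one more tool, called after ">>>" as name(argument=value, ...) on one line, values as JSON. move_arm: Moves the arm, as the interface text tells. Scaled input: -1 to 1 covers 0.15 m each way for a shift and pi/2 rad each way for a turn. Its arguments: {"type":"object","properties":{"moves":{"type":"array"},"claw":{"type":"number"}},"required":["moves"]}

```bash
mkdir -p pics; ls; python3 - <<'E'
from cell import monitor, viewer, order, env
import cv2, numpy as np
s=monitor.state(); print({k:np.round(v,3) for k,v in s.items()})
for n in ["scene","side"]:
    im=viewer.read_camera(n); cv2.imwrite(f"pics/{n}0.png",im[:,:,::-1])
    i=viewer.camera_info(n); print(n,np.round(i["K"],1).tolist(),i["dist_coeffs"],np.round(i["camera_from_world"],3).tolist())
E
```

```text
pics
{'t': np.float64(0.0), 'joints': array([ 1.   ,  0.492,  1.559, -0.   ,  1.092, -0.106]), 'qvel': array([-0.001, -0.   , -0.   ,  0.003, -0.   , -0.001]), 'tau': array([ 0.0000e+00, -6.1265e+01, -2.5818e+01,  6.9000e-02,  4.8000e-02,
       -0.0000e+00]), 'eef_pos': array([279.979, 558.504, 214.06 ]), 'tcp_rot': array([-3.14 , -0.   ,  2.677]), 'ft_force': array([-0.33 , -0.347,  0.458]), 'moment': array([-0.087,  0.016, -0.009]), 'grip_force': np.float64(0.0), 'opening': np.float64(1.0)}
scene [[549.2, 0.0, 317.3], [0.0, 549.2, 235.2], [0.0, 0.0, 1.0]] [-0.15938198  0.          0.          0.          0.        ] [[-0.84, 0.543, 0.004, 427.542], [0.335, 0.524, -0.783, -92.126], [-0.427, -0.656, -0.622, 1226.468], [0.0, 0.0, 0.0, 1.0]]
side [[595.2, 0.0, 316.1], [0.0, 595.2, 228.6], [0.0, 0.0, 1.0]] [-0.12155074  0.          0.          0.          0.        ] [[0.846, -0.533, -0.013, -441.44], [-0.419, -0.65, -0.634, 260.612], [0.33, 0.542, -0.773, 937.896], [0.0, 0.0, 0.0, 1.0]]
```

View pics/scene0.png

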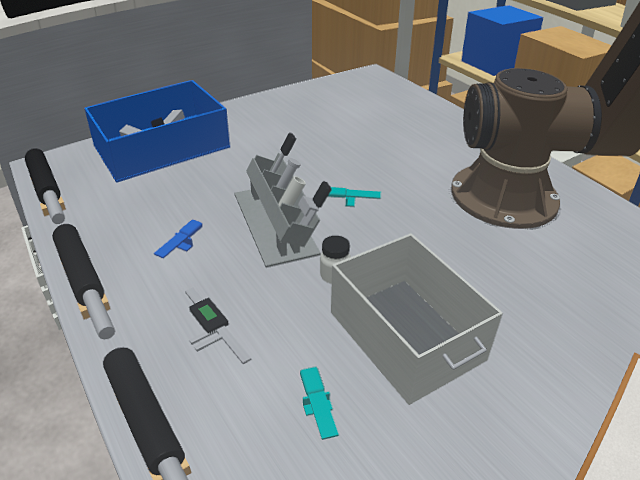

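View pics/side0.png

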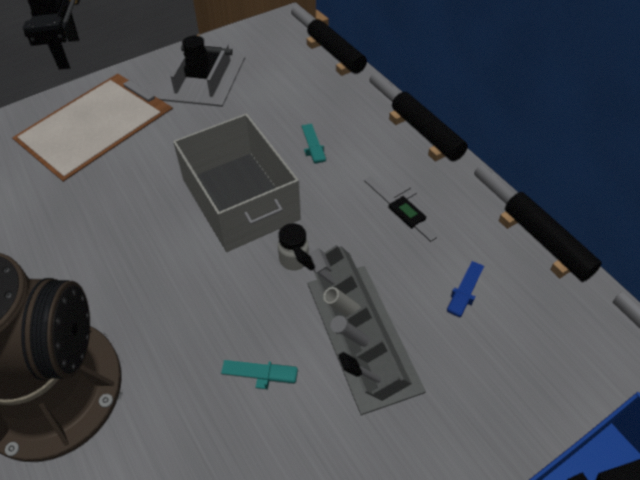

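The scene picture shows the rack around (280,210), the jar at (335,255) and the pan at (415,315). Two candidates stand in the rack, with black grips at scene (288,145) / side (349,364) and scene (321,194) / side (305,260). The turquoise pieces at scene (350,194) and (318,400) and the blue one at (180,240) are decoys. I'll check both candidates in one close crop.

```bash
python3 - <<'E'
import cv2, numpy as np
a=cv2.imread("pics/scene0.png")[120:270,225:345]; b=cv2.imread("pics/side0.png")[220:415,280:430]
a=cv2.resize(a,(480,600),interpolation=cv2.INTER_CUBIC)  # x4
b=cv2.resize(b,None,fx=2.6,fy=2.6,interpolation=cv2.INTER_CUBIC)
b=cv2.convertScaleAbs(b,alpha=1.5)
c=np.zeros((600,800,3),np.uint8); c[:,:410]=a[:,:410]; c[:b.shape[0],410:]=b[:600,:390]
cv2.imwrite("pics/crop0.png",c)
E
```

```text
(no output)
```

View pics/crop0.png

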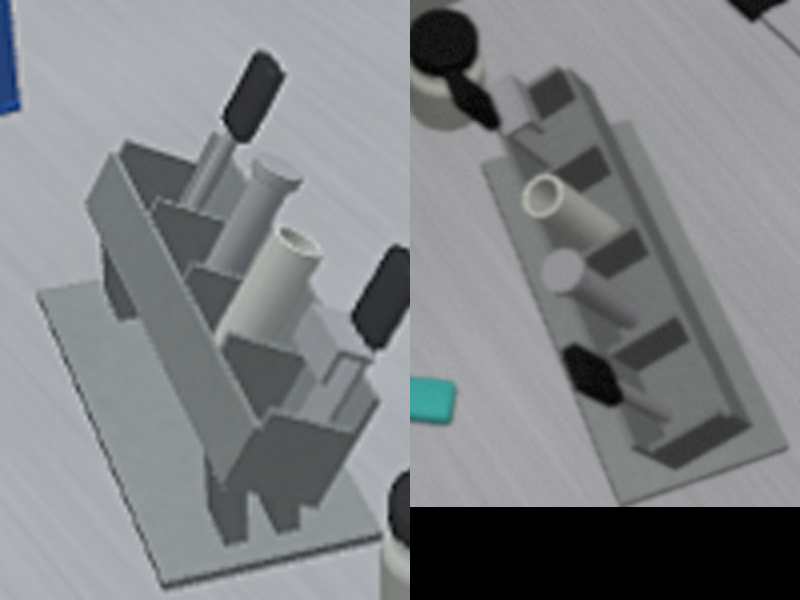

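The crop shows the lip, a bent strip behind the blade at crop (345,365), on the lever nearest the jar (scene grip (321,194), side grip (305,260)). The other black-gripped part is on a round rod. My choice is the lever in the end compartment by the jar. Next I'll measure rack and pan.

```bash
cat > h.py <<'E'
from cell import monitor, viewer, order, env
import cv2, numpy as np
from scipy.spatial.transform import Rotation as R
from scipy.optimize import least_squares
def cam(n):
    i=viewer.camera_info(n); return np.array(i["K"]),np.array(i["dist_coeffs"]),np.array(i["camera_from_world"])
def proj(c,P):
    K,d,T=c; return cv2.projectPoints(np.atleast_2d(P).astype(float),cv2.Rodrigues(T[:3,:3])[0],T[:3,3],K,d)[0][:,0]
def onplane(c,uv,z):
    K,d,T=c; n=cv2.undistortPoints(np.array(uv,float).reshape(-1,1,2),K,d)[:,0]
    D=np.c_[n,np.ones(len(n))]@T[:3,:3]; o=-T[:3,:3].T@T[:3,3]
    return o+D*((z-o[2])/D[:,2])[:,None]
def tri(cs,uvs):
    f=lambda p:np.concatenate([proj(c,p)[0]-u for c,u in zip(cs,uvs)])
    r=least_squares(f,[500,200,50]); return r.x,np.abs(r.fun).max()
E
python3 - <<'E'
from h import *
A,B=cam("scene"),cam("side")
print("plate scene",onplane(A,[(234.5,193.2),(265.8,266.2),(320,254.2)],4).round(0).tolist())
print("plate side",onplane(B,[(308.8,283.5),(361.5,413.5),(425,392),(363.8,266.9)],4).round(0).tolist())
print("pan scene",onplane(A,[(333,267),(410,236),(500,315),(419,356)],110).round(0).tolist())
print("pan side",onplane(B,[(175,150),(246,118),(298,181),(220,209)],110).round(0).tolist())
print("grip bot",tri([A,B],[(318.7,206.2),(310.8,268)])); print("grip top",tri([A,B],[(325,182),(293.5,250)]))
print("jar",onplane(A,[(335.5,243)],75).round(),onplane(B,[(292,235)],75).round())
E
```

```text
plate scene [[517.0, -327.0, 4.0], [575.0, -75.0, 4.0], [471.0, -49.0, 4.0]]
plate side [[471.0, -57.0, 4.0], [411.0, -306.0, 4.0], [516.0, -332.0, 4.0], [574.0, -80.0, 4.0]]
pan scene [[539.0, 91.0, 110.0], [385.0, 97.0, 110.0], [393.0, 312.0, 110.0], [543.0, 303.0, 110.0]]
pan side [[380.0, 280.0, 110.0], [539.0, 288.0, 110.0], [536.0, 80.0, 110.0], [387.0, 97.0, 110.0]]
grip bot (array([457.3690553 , -82.79637181,  91.79371927]), np.float64(2.0339486103438844))
grip top (array([439.2172984 , -74.71113865, 144.1574944 ]), np.float64(2.548375955687902))
jar [[477.   9.  75.]] [[476.   4.  75.]]
```

>>> move_arm(moves=[0, 0, 0, -0.076, 0, 0, 0, -0.076, -0.215, -0.265, -0.033, 0, -0.215, -0.265, -0.033, 0, -0.215, -0.265, -0.033, 0, -0.215, -0.265, -0.033, 0, -0.215, -0.265, -0.033, 0, -0.215, -0.265, -0.033, 0, -0.215, -0.265, -0.033, 0, -0.215, -0.265, -0.033, 0], claw=52)

```text
t: 1.35
eef_pos: [460.7, 189.4, 254.3]
tcp_rot: [3.142, -0.0, 2.916]
ft_force: [-0.5, 0.0, 0.4]
opening: 0.543
grip_force: 0.0
```

```bash
python3 - <<'E'
from h import *
im=viewer.read_camera("wrist"); cv2.imwrite("pics/w1.png",im[:,:,::-1])
c=cam("wrist"); np.savez("w1.npz",K=c[0],d=c[1],T=c[2]); print((-c[2][:3,:3].T@c[2][:3,3]).round(),c[2][:3,:3].round(2).tolist(),c[0].round())
E
```

```text
[394. 201. 425.] [[0.22, 0.97, -0.0], [0.94, -0.22, 0.25], [0.24, -0.06, -0.97]] [[344.   0. 323.]
 [  0. 344. 237.]
 [  0.   0.   1.]]
```

View pics/w1.png

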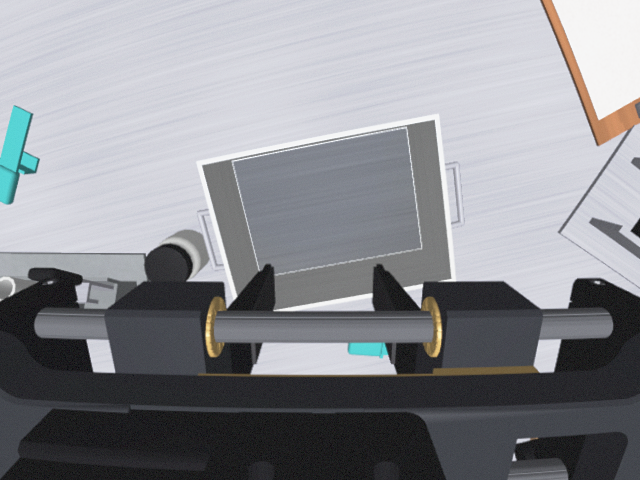

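The wrist picture shows the pan rim with near corners at about (197,162) and (439,115), the far-right corner near (456,281), and the left rim running to (234,312). The jar is at (172,262), and part of the hooked lever shows at (60,275).

```bash
python3 - <<'E'
from h import *
z=np.load("w1.npz"); c=(z["K"],z["d"],z["T"])
P=onplane(c,[(197,162),(439,115),(456,281),(234.5,313)],110); print(P.round(1).tolist())
L=np.array([[-80,-110],[-80,110],[80,110],[80,-110]])
for W in (P,onplane(cam("scene"),[(410,236),(500,315),(419,356),(333,267)],110)):
    r=least_squares(lambda q:((L@np.array([[np.cos(q[2]),np.sin(q[2])],[-np.sin(q[2]),np.cos(q[2])]])+q[:2])-W[:,:2]).ravel(),[460,190,0]); print(r.x.round(3),r.fun.round(1))
E
```

```text
[[379.5, 86.4, 110.0], [388.4, 306.5, 110.0], [547.0, 300.4, 110.0], [531.1, 76.8, 110.0]]
[ 4.61515e+02  1.92535e+02 -5.40000e-02] [-3.8  0.6 -0.8  0.2  0.3 -2.3  4.3  1.5]
[ 4.64833e+02  2.00773e+02 -3.50000e-02] [-3.5 -3.4 -4.2  1.7  5.9  5.1  1.8 -3.4]
```

>>> move_arm(moves=[0, -0.33, 0, 0, 0, -0.33, 0, 0, 0, -0.33, 0, 0, 0, -0.33, 0, 0, 0, -0.33, 0, 0, 0, 0, 0, 0])

```text
t: 2.15
eef_pos: [404.2, -52.5, 254.2]
tcp_rot: [-3.141, -0.0, 2.911]
ft_force: [0.1, -0.1, -0.2]
opening: 0.545
grip_force: 0.0
```

```bash
python3 - <<'E'
from h import *
im=viewer.read_camera("wrist"); c=cam("wrist"); np.savez("w2.npz",K=c[0],d=c[1],T=c[2])
print(proj(c,[448,-79,118]))
cv2.imwrite("pics/w2.png",cv2.resize(im[:,:,::-1][150:390,160:480],(800,600),interpolation=cv2.INTER_CUBIC))
E
```

```text
[[305.74599416 277.67429194]]
```

View pics/w2.png

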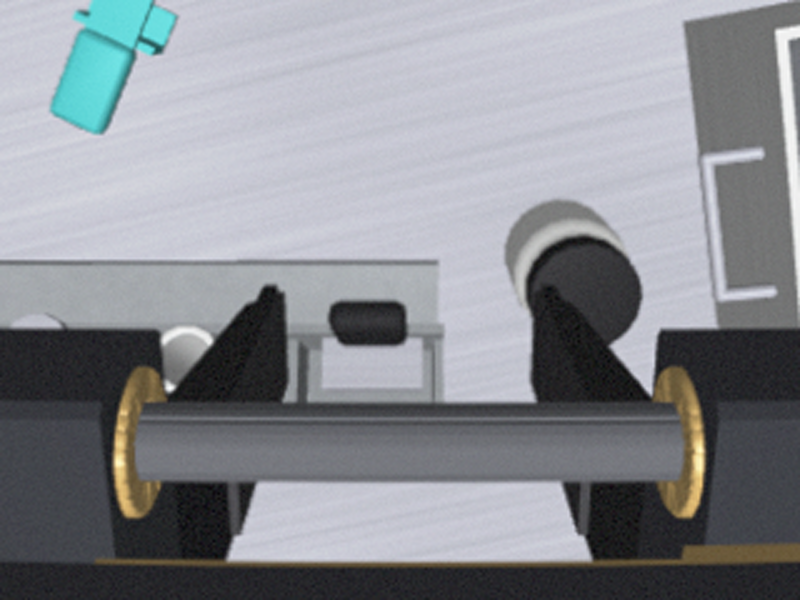

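The crop shows the black grip between the fingers at crop cols 330–407, rows 301–346, squared up with the tool. The tube is at crop (187,350) and the jar at (575,290). I'll fit the grip centre from this and the scene view.

```bash
python3 - <<'E'
from h import *
A=cam("scene"); z=np.load("w2.npz"); W=(z["K"],z["d"],z["T"])
a=cv2.imread("pics/scene0.png")[165:220,300:340].max(2)
m=(a<75).astype(np.uint8); n,l,st,ct=cv2.connectedComponentsWithStats(m); k=1+st[1:,4].argmax(); x,y,w,h=st[k,:4]; 
bs=np.array([300+x-.5,165+y-.5,300+x+w-.5,165+y+h-.5]); print(bs,st[k,4])
bw=np.array([292,270.4,322.8,288.4])
ya=-0.226; Rl=R.from_euler('z',ya).as_matrix()@R.from_euler('y',-np.pi/6).as_matrix()
C=np.array([[i,j,k] for i in(-6,6) for j in(-14,14) for k in(-22.5,22.5)],float)@Rl.T
bb=lambda c,p:np.r_[proj(c,C+p).min(0),proj(c,C+p).max(0)]
f=lambda p:np.r_[bb(A,p)-bs,bb(W,p)-bw]
r=least_squares(f,[448,-79,118]); p=r.x; print("centre",p.round(1),r.fun.round(1))
print("foot",(p-97.5*Rl[:,2]).round(1))
s=monitor.state();print(s["eef_pos"],s["tcp_rot"],s["opening"])
g=p+5*Rl[:,2]-[0,0,19]; d=g-s["eef_pos"]; print("TCP target",g.round(1),"tool mm",(R.from_euler('xyz',s["tcp_rot"]).as_matrix().T@d).round(1))
E
```

```text
[312.5 181.5 330.5 206.5] 256
centre [450.5 -77.  119.6] [-1.8 -1.9  2.4  2.6 -0.7 -0.7  0.4  1. ]
foot [498.  -87.9  35.1]
[404.5559855  -51.1783277  254.17681314] [ 3.14142366e+00 -1.41906380e-04  2.91234510e+00] 0.5453512967400896
TCP target [448.  -76.4 104.9] tool mm [-48.1 -14.7 149.3]
```

>>> move_arm(moves=[-0.32, -0.1, 0, 0, 0, 0, 0.3, 0, 0, 0, 0.3, 0, 0, 0, 0.2, 0, 0, 0, 0.12, 0, 0, 0, 0.075, 0, 0, 0, 0, 0])

```text
t: 3.08
eef_pos: [448.3, -74.9, 104.6]
tcp_rot: [3.141, -0.001, 2.916]
ft_force: [0.1, 0.3, 0.7]
opening: 0.545
grip_force: 0.0
```

>>> move_arm(moves=[0, 0, 0, 0, 0, 0, 0, 0, 0, 0, 0, 0, 0, 0, 0, 0, 0, 0, 0, 0], claw=15)

```text
t: 3.7
eef_pos: [448.5, -75.7, 105.3]
tcp_rot: [3.142, 0.001, 2.915]
ft_force: [-0.4, 0.6, 5.5]
opening: 0.294
grip_force: 30.0
```

>>> move_arm(moves=[0.035, 0, -0.06, 0, 0.066, 0, -0.115, 0, 0.066, 0, -0.115, 0, 0.066, 0, -0.115, 0, 0.035, 0, -0.06, 0, 0, 0, 0, 0])

```text
t: 4.45
eef_pos: [408.9, -66.5, 175.2]
tcp_rot: [-3.142, 0.001, 2.916]
ft_force: [0.6, -0.8, -0.8]
opening: 0.29
grip_force: 30.0
```

>>> move_arm(moves=[0, 0, -0.15, 0, 0, 0, -0.2, 0, 0, 0, -0.15, 0, 0, 0, 0, 0])

```text
t: 4.95
eef_pos: [409.6, -66.7, 250.1]
tcp_rot: [-3.142, 0.002, 2.916]
ft_force: [0.4, -0.1, -1.4]
opening: 0.295
grip_force: 30.0
```

```bash
python3 - <<'E'
from h import *
a=viewer.read_camera("scene")[60:300,180:430]; b=viewer.read_camera("side")[150:420,230:440]
a=cv2.resize(a,(400,384)); b=cv2.convertScaleAbs(cv2.resize(b,(400,514)),alpha=1.5)
c=np.zeros((514,800,3),np.uint8); c[:384,:400]=a; c[:,400:]=b; cv2.imwrite("pics/lift.png",c[:,:,::-1])
E
```

```text
(no output)
```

View pics/lift.png

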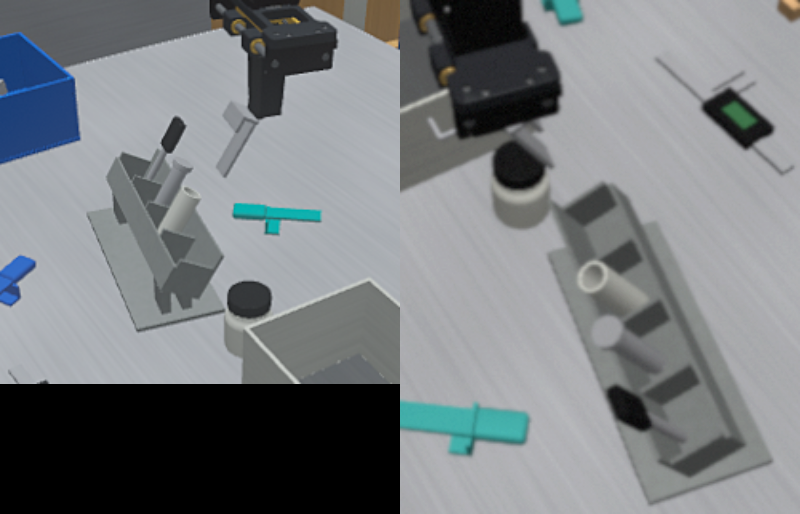

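Picture: the lever is held with its tilt kept, lip at crop (240,115) and foot at (222,174). The other three parts still stand in the rack. The tool cannot tilt, so inside the pan I'll press the foot against the far wall to turn the lever upright in the grip.

>>> move_arm(moves=[0, 0, 0, -0.056, 0, 0, 0, -0.056, -0.037, 0.292, 0, 0, -0.037, 0.292, 0, 0, -0.037, 0.292, 0, 0, -0.037, 0.292, 0, 0, -0.037, 0.292, 0, 0, -0.037, 0.292, 0, 0, 0, 0, 0, 0])

```text
t: 6.18
eef_pos: [455.2, 196.2, 247.8]
tcp_rot: [-3.141, -0.002, 3.095]
ft_force: [-1.3, -0.8, -0.5]
opening: 0.293
grip_force: 30.0
```

```bash
python3 - <<'E'
from h import *
s=monitor.state(); t=s["eef_pos"]; print(t,s["tcp_rot"])
Rl=R.from_euler('z',s["tcp_rot"][2]-np.pi).as_matrix()@R.from_euler('y',-np.pi/6).as_matrix()
f=t+[0,0,19]-102.5*Rl[:,2]; A,B=cam("scene"),cam("side")
pa,pb=proj(A,f)[0],proj(B,f)[0]; print("foot exp",f.round(),pa.round(),pb.round())
a=viewer.read_camera("scene"); b=viewer.read_camera("side")
def cr(im,p,g=1.):
    x,y=int(p[0])-65,int(p[1])-80; print(x,y); return cv2.convertScaleAbs(cv2.resize(im[y:y+160,x:x+130],(400,492)),alpha=g)
cv2.imwrite("pics/pan1.png",np.hstack([cr(a,pa),cr(b,pb,1.4)])[:,:,::-1])
E
```

```text
[455.23669791 196.24824204 247.84300115] [-3.14108432e+00 -2.45916163e-03  3.09451993e+00]
foot exp [506. 194. 178.] [394. 263.] [251. 123.]
328 183
185 43
```

View pics/pan1.png

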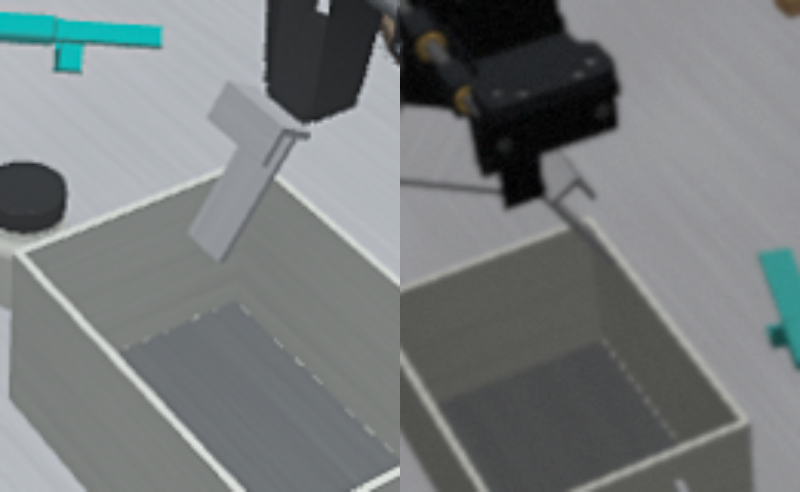

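The foot shows at scene (394,263), matching the expected pose. The lever is over the pan, so I'll descend and approach the far wall.

>>> move_arm(moves=[0, 0, 0.25, 0, 0, 0, 0.25, 0, 0, 0, 0.19, 0, -0.07, 0, 0, 0, -0.07, 0, 0, 0, 0, 0, 0, 0])

```text
t: 7.02
eef_pos: [477.9, 192.9, 147.2]
tcp_rot: [3.141, 0.002, 3.091]
ft_force: [-0.5, -0.8, -0.5]
opening: 0.294
grip_force: 30.0
```

>>> move_arm(moves=[-0.03, 0, 0, 0, -0.03, 0, 0, 0, 0, 0, 0, 0])

```text
t: 7.4
eef_pos: [485.3, 192.8, 146.3]
tcp_rot: [3.142, -0.0, 3.092]
ft_force: [-0.2, 0.1, -0.7]
opening: 0.289
grip_force: 30.0
```

>>> move_arm(moves=[-0.03, 0, 0, 0, -0.03, 0, 0, 0, 0, 0, 0, 0])

```text
t: 7.78
eef_pos: [493.7, 192.2, 146.0]
tcp_rot: [-3.141, -0.002, 3.091]
ft_force: [-4.9, -0.4, -0.5]
opening: 0.293
grip_force: 30.0
```

>>> move_arm(moves=[-0.027, 0, -0.014, 0, -0.027, 0, -0.013, 0, -0.027, 0, -0.012, 0, 0, 0, 0, 0])

```text
t: 8.28
eef_pos: [507.0, 191.6, 152.2]
tcp_rot: [3.141, 0.001, 3.091]
ft_force: [-2.9, 0.6, -1.6]
opening: 0.294
grip_force: 30.0
```

>>> move_arm(moves=[-0.027, 0, -0.01, 0, -0.027, 0, -0.01, 0, -0.027, 0, -0.008, 0, 0, 0, 0, 0])

```text
t: 8.78
eef_pos: [519.2, 191.0, 156.4]
tcp_rot: [3.141, 0.001, 3.091]
ft_force: [-2.2, 0.6, -1.7]
opening: 0.294
grip_force: 30.0
```

>>> move_arm(moves=[-0.03, 0, -0.007, 0, -0.03, 0, -0.005, 0, -0.03, 0, -0.003, 0, -0.03, 0, 0, 0, 0, 0, 0, 0])

```text
t: 9.4
eef_pos: [537.4, 190.1, 158.7]
tcp_rot: [3.141, 0.001, 3.091]
ft_force: [-2.5, 0.9, -0.9]
opening: 0.291
grip_force: 30.0
```

```bash
python3 - <<'E'
from h import *
s=monitor.state(); t=s["eef_pos"]; print(t,s["ft_force"])
A,B=cam("scene"),cam("side")
g=t+[0,0,-20]; pa,pb=proj(A,g)[0],proj(B,g)[0]
a=viewer.read_camera("scene"); b=viewer.read_camera("side")
def cr(im,p,g=1.):
    x,y=int(p[0])-50,int(p[1])-60; print(x,y); return cv2.convertScaleAbs(cv2.resize(im[y:y+120,x:x+100],(400,480),interpolation=cv2.INTER_CUBIC),alpha=g)
cv2.imwrite("pics/pan2.png",np.hstack([cr(a,pa),cr(b,pb,1.4)])[:,:,::-1])
E
```

```text
[537.37756368 190.13529714 158.74602285] [-2.50435774  0.94237095 -0.88463715]
323 230
218 74
```

View pics/pan2.png

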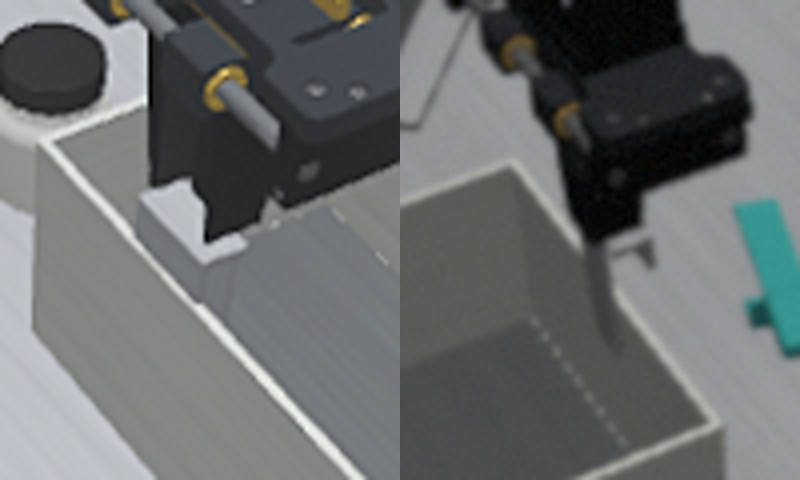

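The lever now stands upright. The blade is inside the wall (side crop (605,300)) and the lip reaches out over the rim (crop (640,250)). I'll back off slightly and lower it.

>>> move_arm(moves=[0.02, 0, 0, 0, 0, 0, 0.06, 0, 0, 0, 0.06, 0, 0, 0, 0.05, 0, 0, 0, 0, 0])

```text
t: 10.12
eef_pos: [533.5, 190.2, 132.2]
tcp_rot: [-3.141, -0.001, 3.091]
ft_force: [-0.4, 0.1, -1.3]
opening: 0.291
grip_force: 30.0
```

>>> move_arm(moves=[0, 0, 0.03, 0, 0, 0, 0.02, 0, 0, 0, 0.015, 0, 0, 0, 0, 0])

```text
t: 10.62
eef_pos: [533.7, 190.3, 123.2]
tcp_rot: [3.142, -0.0, 3.091]
ft_force: [-0.3, -0.5, -0.6]
opening: 0.292
grip_force: 30.0
```

>>> move_arm(moves=[0, 0, 0.012, 0, 0, 0, 0.012, 0, 0, 0, 0, 0])

```text
t: 11.0
eef_pos: [533.8, 190.3, 120.2]
tcp_rot: [3.141, 0.001, 3.092]
ft_force: [-1.8, -1.1, 4.9]
opening: 0.288
grip_force: 30.0
```

Contact came at the height expected for the lip seated on the rim (about 121 mm). Releasing and retreating.

>>> move_arm(moves=[0, 0, -0.005, 0, 0, 0, 0, 0, 0, 0, 0, 0, 0, 0, 0, 0], claw=56)

```text
t: 11.5
eef_pos: [533.7, 190.3, 120.4]
tcp_rot: [3.142, -0.0, 3.091]
ft_force: [-0.4, 0.3, 0.6]
opening: 0.58
grip_force: 0.0
```

>>> move_arm(moves=[0, 0, -0.1, 0, 0, 0, -0.3, 0, 0, 0, -0.4, 0, 0.4, 0, 0, 0, 0, 0, 0, 0])

```text
t: 12.12
eef_pos: [470.8, 193.4, 242.2]
tcp_rot: [3.141, 0.001, 3.093]
ft_force: [-0.1, 0.7, -0.0]
opening: 0.587
grip_force: 0.0
```

```bash
python3 - <<'E'
from h import *
s=monitor.state(); print(s["t"],s["eef_pos"],s["ft_force"])
A,B=cam("scene"),cam("side")
g=np.array([537,190,110.]); pa,pb=proj(A,g)[0],proj(B,g)[0]
a=viewer.read_camera("scene"); b=viewer.read_camera("side")
def cr(im,p,g=1.):
    x,y=int(p[0])-50,int(p[1])-60; return cv2.convertScaleAbs(cv2.resize(im[y:y+120,x:x+100],(400,480),interpolation=cv2.INTER_CUBIC),alpha=g)
cv2.imwrite("pics/end.png",np.hstack([cr(a,pa),cr(b,pb,1.4)])[:,:,::-1])
E
```

```text
12.125 [470.83697534 193.36489229 242.19564816] [-0.11124311  0.66252959 -0.02021127]
```

View pics/end.png

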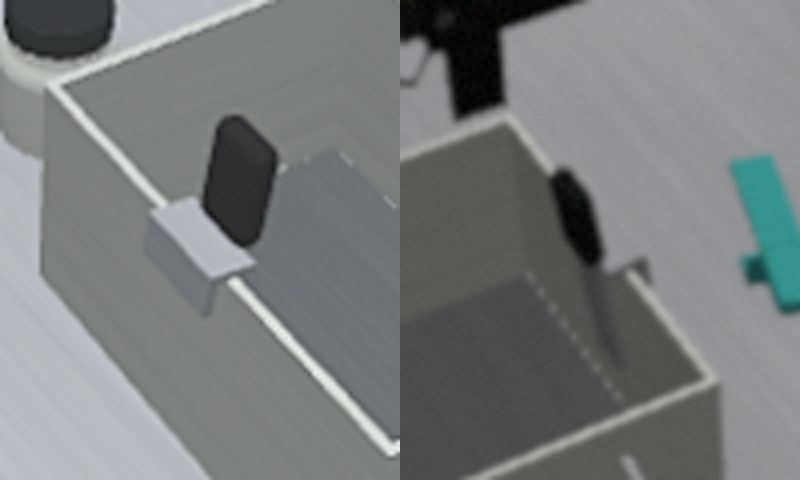

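The lever hangs by its lip over the far rim: lip outside at crop (185,255), blade inside at side crop (605,320), close to upright, with the gripper clear. Handing in.

```bash
python3 -c "
from cell import order
print(order.job_done())"
```

```text
the job is handed in; nothing more can be done
None
```

The hooked lever hangs by its lip over the pan's far long rim, blade inside and lip outside, released with the gripper clear; the job is handed in at about 12 s, and no verdict came back.

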